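# Roll the small green bottle onto the blue mark

### The job

Roll the green bottle along the cork runner until it lies at rest along the blue stripe, centred over it. Let it turn over on its way as it rolls: do not drag it, lift it or squeeze it. Leave the amber bottle and the tumbler where they are.

Things in the scene. Friction and masses are not known exactly. Their poses are not given: they have to be found in the camera images.
- green_bottle: small green glass bottle, black cap, cream label, 200 mm long, 0.4 kg, lying, neck away from the robot. Origin on its axis at half length, 26 mm above the cork; x axis to the neck. Plain cylinder 52 mm thick from x = -100 to +10 mm, then shoulder and neck. Balances at x = -36 mm: pushed there slowly, level with its axis, it rolls straight; stops a few mm after the push. Slippery glass
- mark: the mark: flat blue painted stripe across the cork runner, 280 x 18 mm. Origin at its middle, on the cork (4 mm above the table); x along the stripe, away from the robot, y along the runner, the way to roll. The runner is a fixed tan mat 320 x 600 mm, its length left to right before the robot. The green bottle starts on it, 140 to 240 mm from the stripe on either side, nearly parallel to it
- amber_bottle: bystander: a bottle of the same shape and size in amber-brown glass with a red cap, lying on the runner on the other side of the stripe, also 140 mm or more from it. Origin and axes as for the green one
- tumbler: bystander: clear glass tumbler, 74 mm across the rim, 85 mm tall, standing beyond one end of the runner; origin at the centre of its underside. (Beyond the other end stands a terracotta bowl of corks, 110 mm across, 52 mm tall, fixed to the table)
There are look-alikes about, which are no part of the job. Of the things that look like the green_bottle, take the one that is farthest from the robot's base at the start.

How it is judged:
By the outcome, as a careful person would: the job done as asked, in the order asked, and still so for the second after the job is handed in, with the robot touching nothing.
It also fails if it takes over 43 s, if anything falls off the work surface, if the arm or the gripper's body presses on something with over 40 N, if the wrist force passes 120 N, or if a joint passes its speed limit or range.

### The arm

A 6-joint arm with a two-finger parallel gripper is mounted at the origin on the work surface. World frame = base frame: x ahead of the robot, y to its left, z up, the work surface at z = 0. Lengths are in mm, angles in rad, forces in N, time in s.
With the tool pointing down it reaches from about 275 to 1000 mm from the base axis. Payload 8.4 kg.
Tool frame: the origin (TCP) lies midway between the tips of the shut fingers; the grasp point (between the pads) lies 19 mm behind it; z points along the fingers, y is the line along which they close (so a half turn about z gives the same grasp; the last joint's range is limited). The gripper opens to 85 mm and grips with 20 to 120 N. Pads are 22 mm wide; open, the fingers measure 114 mm over their backs; the gripper's body (76 mm by 85 mm) begins 54 mm behind the grasp point. The pads swing forward as they close: fully open they stand 13 mm farther back than shut.
Start: joints at [1.122, 0.353, 1.633, -0, 1.155, -0.002], TCP at [270.05, 563.65, 231.281] pointing down, gripper open.
Joint ranges: [-2.63, 2.63], [-0.92, 2.1], [0.06, 2.66], [-1.3, 4.44], [0, 2.69], [-3.02, 3.02]. Speed limits (rad/s): [2.22, 2.22, 2.79, 3.14, 3.14, 3.14].

### API

Orientations are given as [roll, pitch, yaw] about the fixed x, y, z axes, in that order (R = Rz(yaw) Ry(pitch) Rx(roll)).
In Python, from rig import r gives the robot as it stands.
- The arm moves only by the shell command python3 -m inch 'ROWS' [OPENING] [FORCE]. ROWS is JSON, a list that holds one entry, the list of rows, each a list of 6 numbers: the shift along the tool's x, y, z scaled (see below), then the turn, a rotation vector about the tool's x, y, z scaled (see below). In form: [[[tx, ty, tz, wx, wy, wz], ...]]. A call has 1 to 8 rows; each row is the pose to reach, as a shift and turn from the pose commanded when the call began, along the tool's axes at that moment, turning the shorter way round; what a row does not reach only later rows make up. The controller multiplies each number of a shift by 20 cm and each number of a turn by pi rad. A row lasts 1/12 s, in which the tool goes at most 41.7 mm and 7.16 degrees, less where a joint would pass 70% of its speed; a pose out of reach is approached as far as the arm can. A call with a number of a shift or a turn outside -1 to 1 is refused whole. A call with a gripper value outside its range is refused whole. OPENING is the gripper's target within -1 to 1 (fully open at 1, half-way at 0, shut at -1), set as the call begins (- or left out, the last holds). The fingers move at their own pace and stop on an object; FORCE is the grip in N (left out, the last holds). Time passes only in rows, so rows that repeat a pose let the fingers close. It gives the time, the measured TCP pose, the force, the opening and the grip force at its end, in the units of the state.
- r.sense(): the state, without advancing time (a new reading comes with each control period).
- r.grab_frame(name): name is "scene" or "top"; returns the picture (420x560x3 uint8, red, green, blue); there is no depth.
- r.camera_info(name): a dict with "K" (3x3 intrinsics, pixels), "rvec" (rotation vector, rad) and "tvec" (3), from world to camera coordinates, as OpenCV has them. Camera axes: x right, y down, z forward; pixel columns grow to the right and rows downward; lengths in mm; the calibration is good to about 2 mm. A picture is of the moment at which its call begins. camera_info takes no time and is no camera call.
- r.sign_off(): hands the job in; it is judged then, once.
The state is a dict: "clock": time; "qpos": joint angles; "qvel": joint speeds; "joint_efforts": joint torques, N m; "eef_pos": TCP position; "tcp_rot": TCP orientation; "contact_force": force on the tool from outside, world axes, zero at the start; "wrist_torque": the same for the moment, N m; "opening": opening from 0.0 (shut) to 1.0 (fully open); "grasp_force": force on a finger pad.
Only numpy, scipy, OpenCV 4.12 (cv2) and the standard library are available. Lean on these libraries where they do the work, as an engineer would, in place of code of your own. Each camera call takes 0.05 s, during which the arm holds its last target. There are 200 camera calls.

## Working session

There is one attempt and no reset: what is moved stays moved. The work goes in short steps, Python scripts to look and compute and a shell command to move; the robot and the scene stay as the last step left them, time stands still between calls to the robot, and variables do not carry over. Pictures are saved under pics/ and viewed, at most 12 in all, crops included, and the job is handed in when it is done.

```bash
mkdir -p pics; ls; python3 - <<'E'
from rig import r
import cv2
for n in("scene","top"):
    f=r.grab_frame(n); cv2.imwrite(f"pics/{n}0.png",f[:,:,::-1]); print(n,r.camera_info(n))
print(r.sense())
E
```

```text
pics
scene {'K': array([[416.09635413,   0.        , 282.95966056],
       [  0.        , 416.09635413, 207.91035347],
       [  0.        ,   0.        ,   1.        ]]), 'rvec': array([ 2.12235949,  1.07277319, -0.42974997]), 'tvec': array([-264.68978535, -221.86260755, 1396.41810382])}
top {'K': array([[441.24450622,   0.        , 276.24095451],
       [  0.        , 441.24450622, 207.81336309],
       [  0.        ,   0.        ,   1.        ]]), 'rvec': array([ 2.12432139, -2.12414392,  0.20553629]), 'tvec': array([7.59436066e-01, 4.36625532e+02, 1.48328854e+03])}
{'clock': 0.1, 'qpos': array([ 1.12158409e+00,  3.53569369e-01,  1.63406254e+00,  7.11151352e-06,
        1.15521482e+00, -2.37616331e-03]), 'qvel': array([-0.00089422, -0.00200325, -0.00241866, -0.00115208, -0.00145498,
        0.00051394]), 'joint_efforts': array([ 1.74185454e-03, -6.06367493e+01, -3.42814779e+01,  2.75423881e-04,
        4.09062850e-03,  1.00762686e-04]), 'eef_pos': array([269.86778058, 563.25358467, 230.64151711]), 'tcp_rot': array([-3.14033859e+00, -9.48246227e-06,  2.69475369e+00]), 'contact_force': array([0.17882511, 0.33031473, 0.11220366]), 'wrist_torque': array([-0.02321291, -0.03876314, -0.00946886]), 'grasp_force': 0.0, 'opening': 0.9960609894211844}
```

View pics/scene0.png

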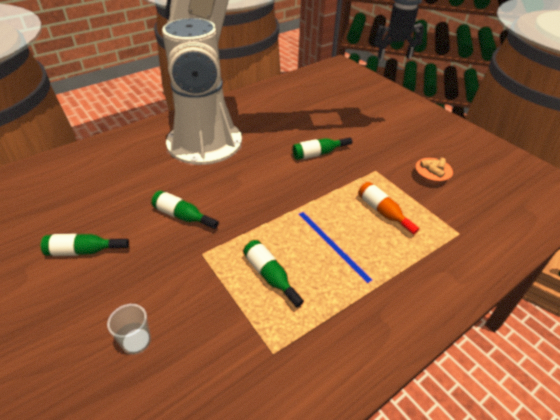

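View pics/top0.png

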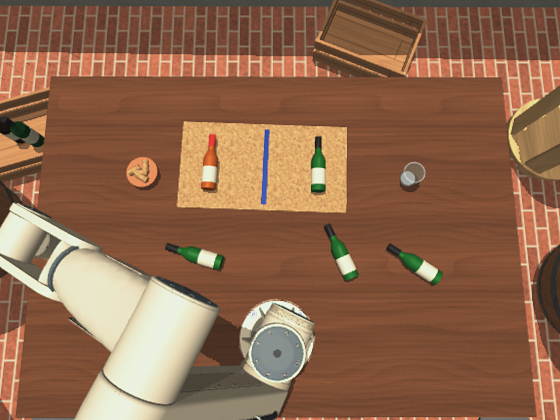

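The scene view shows the target bottle on the cork at about (272,272), the stripe at (335,247), the amber bottle at (388,207) and the tumbler at (130,330). In the top view, the target is at (318,165), on the -y side of the stripe at (266,167). The amber bottle is at (210,163) and the tumbler at (412,174). Next I'll measure the poses.

```bash
cat > h.py <<'E'
from rig import r
import cv2, numpy as np
def cast(n,uv,z):
    c=r.camera_info(n);R=cv2.Rodrigues(c["rvec"])[0];t=c["tvec"]
    uv=np.atleast_2d(uv).astype(float);d=np.c_[uv,np.ones(len(uv))]@np.linalg.inv(c["K"]).T@R
    o=-R.T@t
    return (o+d*((z-o[2])/d[:,2])[:,None])[:,:2]
def stripe(n,f):
    hsv=cv2.cvtColor(f,cv2.COLOR_RGB2HSV)
    m=cv2.inRange(hsv,(112,150,80),(128,255,255))
    return big(m)
def big(m):
    k,l,s,c=cv2.connectedComponentsWithStats(m)
    i=1+np.argmax(s[1:,4]);v,u=np.nonzero(l==i);return np.c_[u,v]
def axis(p):
    c=p.mean(0);w,V=np.linalg.eigh(np.cov((p-c).T));a=V[:,1]*np.sign(V[0,1]);q=(p-c)@a
    return c+a*(q.max()+q.min())/2,a,np.ptp(q),np.ptp((p-c)@V[:,0])
def bottle(n,f,box=None):
    # green glass on the cork
    hsv=cv2.cvtColor(f,cv2.COLOR_RGB2HSV);h,s,v=cv2.split(hsv)
    S=stripe(n,f)
    cork=((h>8)&(h<24)&(s>70)&(v>135)).astype(np.uint8)*255
    P=np.zeros_like(cork);c=big(cv2.morphologyEx(cork,cv2.MORPH_CLOSE,np.ones((3,3))))
    cv2.fillPoly(P,[cv2.convexHull(c.astype(np.int32))],255)
    P=cv2.erode(P,np.ones((5,5)))
    m=P&~cork; m=cv2.morphologyEx(m,cv2.MORPH_OPEN,np.ones((3,3)))
    return P,m
E
python3 - <<'E'
from h import *
f=r.grab_frame("top")
s=cast("top",stripe("top",f),4);print("stripe",axis(s))
P,m=bottle("top",f)
k,l,st,c=cv2.connectedComponentsWithStats(m)
for i in range(1,k):
    if st[i,4]>150:
        v,u=np.nonzero(l==i);print(st[i],axis(cast("top",np.c_[u,v],30)))
cv2.imwrite("pics/m.png",np.hstack([cv2.resize(x[100:230,150:370],None,fx=1.8,fy=1.8) for x in(m,P)]))
tw=cast("top",[[318,138],[318,192],[266,130],[264,203],[412,165]],30);print(tw)
E
```

```text
stripe (array([597.5625602 ,  42.07431514]), array([ 0.9991621 , -0.04092793]), np.float64(273.68921170906845), np.float64(14.180713182211836))
[261 129   9  76 420] (array([590.1492155 ,  40.68819085]), array([ 0.99921887, -0.03951777]), np.float64(276.2427717186263), np.float64(19.563473258899496))
[170 135  12  50 369] (array([614.78724186, 358.2035137 ]), array([0.99811401, 0.06138752]), np.float64(182.65083333041719), np.float64(39.9559572471836))
[ 347  135   33   66 1266] (array([ 593.02614921, -285.43075176]), array([ 0.95690304, -0.29040759]), np.float64(264.27885142990044), np.float64(112.98626013225199))
[311 136  15  59 681] (array([ 594.83216217, -146.72204123]), array([ 0.99959781, -0.02835884]), np.float64(214.18279531084127), np.float64(50.590598731789925))
[202 166  16  16 230] (array([561.73616736, 235.15775707]), array([0.72031739, 0.69364462]), np.float64(74.73765712341603), np.float64(67.63730620894734))
[[ 694.12909578 -149.30659935]
 [ 495.3200144  -145.71293005]
 [ 724.16376601   37.55332956]
 [ 455.86477957   43.44353695]
 [ 593.84278858 -481.50442483]]
```

View pics/m.png

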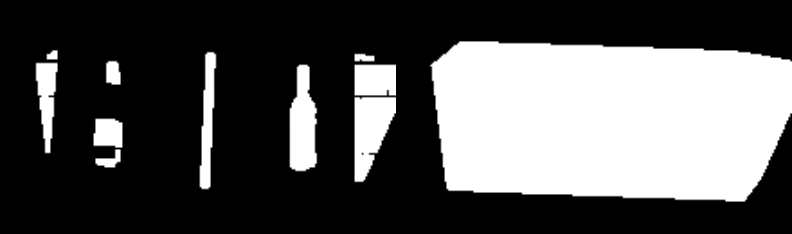

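```bash
cat >> h.py <<'E'
from scipy.spatial.transform import Rotation as Ro
def to(p,yaw):
    s=r.sense();R=Ro.from_euler("xyz",s["tcp_rot"]);T=Ro.from_euler("xyz",[np.pi,0,yaw])
    print("shift",np.round(R.inv().apply(np.array(p)-s["eef_pos"])/200,3),"turn",np.round((R.inv()*T).as_rotvec()/np.pi,4),"at",s["eef_pos"].round(1),s["tcp_rot"].round(4),"op",round(s["opening"],2),"t",s["clock"],"F",s["contact_force"].round(1))
E
python3 -m inch '[[[-0.98,-0.94,0,0,0,0.318],[-0.98,-0.94,0,0,0,0.318],[-0.98,-0.94,0,0,0,0.318],[-0.98,-0.94,0,0,0,0.318],[-0.98,-0.94,0,0,0,0.318],[-0.98,-0.94,0,0,0,0.318],[-0.98,-0.94,0,0,0,0.318],[-0.98,-0.94,0,0,0,0.318]]]' 0
python3 -c "
from h import *
to([557,-210,230],1.53)"
```

```text
clock: 0.82
eef_pos: [366.3, 305.5, 231.1]
tcp_rot: [-3.141, 0.002, 1.687]
contact_force: [-0.6, 0.3, -0.4]
opening: 0.502
grasp_force: 0.0
shift [-2.671  0.649  0.01 ] turn [-0.0001  0.0005  0.0499] at [366.3 305.5 231.1] [-3.1412e+00  1.7000e-03  1.6867e+00] op 0.5 t 0.8167 F [-0.6  0.3 -0.4]
```

```bash
python3 -m inch '[[[-1,0.24,0,0,0,0.05],[-1,0.24,0,0,0,0.05],[-1,0.24,0,0,0,0.05],[-1,0.24,0,0,0,0.05],[-1,0.24,0,0,0,0.05],[-1,0.24,0,0,0,0.05]]]'
python3 -m inch '[[[-1,0.5,0,0,0,0],[-1,0.5,0,0,0,0],[-1,0.5,0,0,0,0],[-1,0.5,0,0,0,0],[-1,0.5,0,0,0,0],[-1,0.5,0,0,0,0]]]'
python3 -c "
from h import *
to([557,-210,18],1.53)"
```

```text
clock: 1.32
eef_pos: [439.8, 111.6, 231.4]
tcp_rot: [3.14, 0.002, 1.535]
contact_force: [-0.4, 0.7, -0.4]
opening: 0.503
grasp_force: 0.0
clock: 1.82
eef_pos: [533.5, -90.2, 231.3]
tcp_rot: [3.14, 0.001, 1.537]
contact_force: [-0.5, 0.8, -0.5]
opening: 0.499
grasp_force: 0.0
shift [-0.593  0.137  1.067] turn [0.0004 0.0004 0.0022] at [533.5 -90.2 231.3] [3.1402e+00 1.4000e-03 1.5368e+00] op 0.5 t 1.8167 F [-0.5  0.8 -0.5]
```

```bash
python3 -m inch '[[[-0.59,0.137,0,0,0,0.002],[-0.59,0.137,0,0,0,0.002],[-0.59,0.137,0,0,0,0.002],[-0.59,0.137,0.3,0,0,0.002],[-0.59,0.137,0.5,0,0,0.002],[-0.59,0.137,0.7,0,0,0.002],[-0.59,0.137,0.7,0,0,0.002]]]'
python3 - <<'E'
from h import *
to([557,-210,18],1.53)
f=r.grab_frame("scene");cv2.imwrite("pics/s1.png",cv2.resize(f[160:360,180:440],None,fx=3,fy=3)[:,:,::-1])
E
```

```text
clock: 2.4
eef_pos: [551.8, -203.5, 85.7]
tcp_rot: [-3.134, -0.003, 1.532]
contact_force: [-1.7, 1.5, -1.2]
opening: 0.501
grasp_force: 0.0
shift [-0.032  0.03   0.338] turn [-0.0023 -0.0008  0.0006] at [ 551.8 -203.5   85.7] [-3.1345e+00 -2.5000e-03  1.5317e+00] op 0.5 t 2.4 F [-1.7  1.5 -1.2]
```

View pics/s1.png

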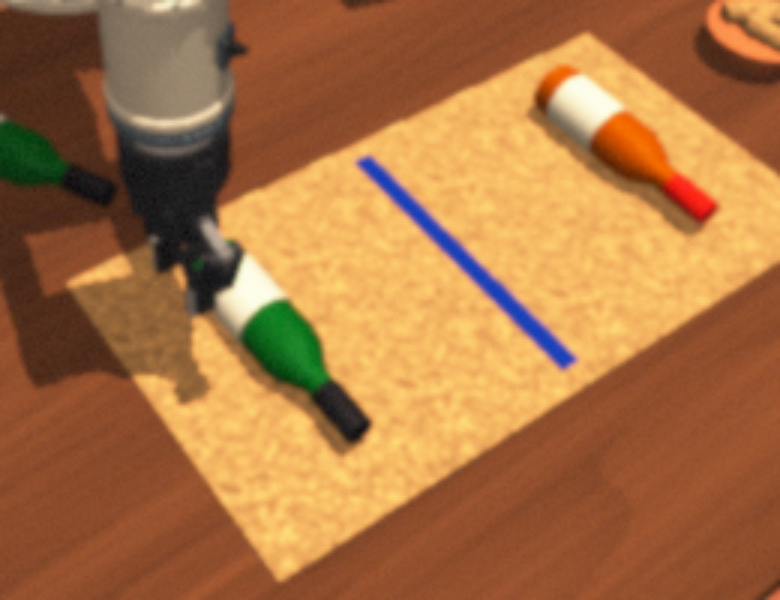

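The gripper is above and behind the bottle, near crop pixel (205,270), and the fingers are on the free side. Now I'll lower it.

```bash
python3 -m inch '[[[-0.02,0,0.15,0,0,0],[-0.02,0,0.3,0,0,0],[-0.02,0,0.355,0,0,0],[-0.02,0,0.355,0,0,0],[-0.02,0,0.355,0,0,0]]]'
python3 -c "
from h import *
to([557,-183,18],1.53)"
```

```text
clock: 2.87
eef_pos: [555.4, -208.7, 21.0]
tcp_rot: [-3.141, -0.0, 1.533]
contact_force: [-0.7, -0.2, 0.5]
opening: 0.499
grasp_force: 0.0
shift [0.129 0.003 0.015] turn [-0.0001 -0.      0.0008] at [ 555.4 -208.7   21. ] [-3.1413e+00 -1.0000e-04  1.5327e+00] op 0.5 t 2.8667 F [-0.7 -0.2  0.5]
```

```bash
python3 -m inch '[[[0.01,0,0.03,0,0,0],[0.02,0,0.03,0,0,0],[0.035,0,0.03,0,0,0],[0.05,0,0.03,0,0,0],[0.065,0,0.03,0,0,0],[0.08,0,0.03,0,0,0],[0.095,0,0.03,0,0,0],[0.11,0,0.03,0,0,0]]]'
python3 -m inch '[[[0.015,0,0,0,0,0],[0.03,0,0,0,0,0],[0.045,0,0,0,0,0],[0.06,0,0,0,0,0],[0.075,0,0,0,0,0],[0.09,0,0,0,0,0],[0.105,0,0,0,0,0],[0.12,0,0,0,0,0]]]'
python3 - <<'E'
from h import *
f=r.grab_frame("scene");cv2.imwrite("pics/s2.png",cv2.resize(f[160:360,180:440],None,fx=3,fy=3)[:,:,::-1])
E
```

```text
clock: 3.53
eef_pos: [556.0, -186.6, 14.4]
tcp_rot: [3.141, 0.0, 1.533]
contact_force: [-1.3, -0.4, -1.1]
opening: 0.494
grasp_force: 0.0
clock: 4.2
eef_pos: [556.9, -162.7, 14.3]
tcp_rot: [-3.142, 0.0, 1.532]
contact_force: [0.1, -0.9, 0.2]
opening: 0.5
grasp_force: 0.1
```

View pics/s2.png

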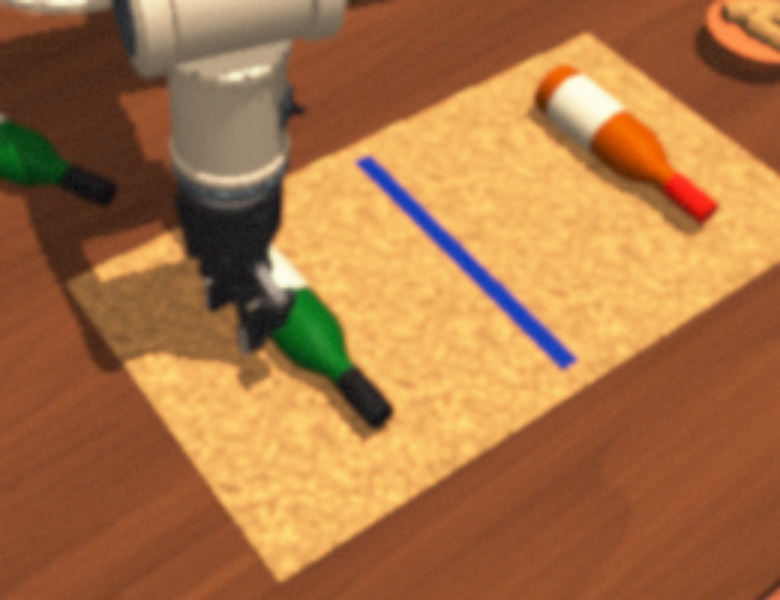

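The bottle has moved: its cap went from (345,425) to (372,405) in the crop, still parallel to the stripe. I'll keep pushing.

```bash
python3 -m inch '[[[0.015,0,0,0,0,0],[0.03,0,0,0,0,0],[0.045,0,0,0,0,0],[0.06,0,0,0,0,0],[0.075,0,0,0,0,0],[0.09,0,0,0,0,0],[0.105,0,0,0,0,0],[0.12,0,0,0,0,0]]]'
python3 -m inch '[[[0.015,0,0,0,0,0],[0.03,0,0,0,0,0],[0.045,0,0,0,0,0],[0.06,0,0,0,0,0],[0.075,0,0,0,0,0],[0.09,0,0,0,0,0],[0.105,0,0,0,0,0],[0.12,0,0,0,0,0]]]'
python3 -m inch '[[[0.015,0,0,0,0,0],[0.03,0,0,0,0,0],[0.045,0,0,0,0,0],[0.06,0,0,0,0,0],[0.075,0,0,0,0,0],[0.09,0,0,0,0,0],[0.105,0,0,0,0,0],[0.12,0,0,0,0,0]]]'
python3 -m inch '[[[0.015,0,0,0,0,0],[0.03,0,0,0,0,0],[0.045,0,0,0,0,0],[0.06,0,0,0,0,0],[0.075,0,0,0,0,0],[0.09,0,0,0,0,0],[0.105,0,0,0,0,0],[0.12,0,0,0,0,0]]]'
python3 -m inch '[[[0.015,0,0,0,0,0],[0.03,0,0,0,0,0],[0.045,0,0,0,0,0],[0.06,0,0,0,0,0],[0.075,0,0,0,0,0],[0.09,0,0,0,0,0],[0.105,0,0,0,0,0],[0.12,0,0,0,0,0]]]'
python3 -m inch '[[[0.015,0,0,0,0,0],[0.03,0,0,0,0,0],[0.045,0,0,0,0,0],[0.06,0,0,0,0,0],[0.07,0,0,0,0,0],[0.08,0,0,0,0,0],[0.085,0,0,0,0,0],[0.09,0,0,0,0,0]]]'
python3 - <<'E'
from h import *
to([560,6,15],1.53)
f=r.grab_frame("scene");cv2.imwrite("pics/s3.png",cv2.resize(f[160:360,180:440],None,fx=3,fy=3)[:,:,::-1])
E
```

```text
clock: 4.92
eef_pos: [557.8, -138.7, 14.3]
tcp_rot: [-3.142, -0.0, 1.532]
contact_force: [0.2, 0.1, 0.7]
opening: 0.498
grasp_force: 0.1
clock: 5.58
eef_pos: [558.7, -114.7, 14.3]
tcp_rot: [-3.142, -0.0, 1.532]
contact_force: [0.1, -0.4, 0.7]
opening: 0.501
grasp_force: 0.1
clock: 6.25
eef_pos: [559.6, -90.8, 14.3]
tcp_rot: [3.142, 0.0, 1.532]
contact_force: [0.6, -0.2, 0.3]
opening: 0.499
grasp_force: 0.1
clock: 6.92
eef_pos: [560.6, -66.8, 14.3]
tcp_rot: [3.142, 0.0, 1.532]
contact_force: [0.4, -0.3, -0.3]
opening: 0.5
grasp_force: 0.1
clock: 7.58
eef_pos: [561.5, -42.8, 14.3]
tcp_rot: [-3.142, 0.0, 1.532]
contact_force: [-0.4, -0.4, -0.1]
opening: 0.498
grasp_force: 0.1
clock: 8.25
eef_pos: [562.2, -24.9, 14.3]
tcp_rot: [-3.142, 0.0, 1.533]
contact_force: [-0.3, -0.1, -0.3]
opening: 0.505
grasp_force: 0.0
shift [ 0.154 -0.017 -0.004] turn [-0.      0.      0.0008] at [562.2 -24.9  14.3] [-3.1416  0.      1.5325] op 0.51 t 8.25 F [-0.3 -0.1 -0.3]
```

View pics/s3.png

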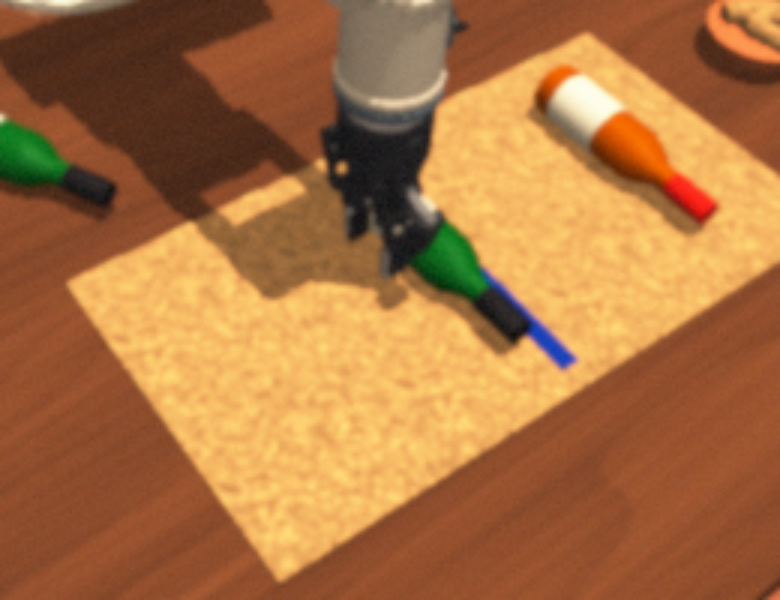

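The bottle now lies almost parallel to the stripe and close to it, with its neck near (500,310) and the stripe end at (570,362). I'll back off to the side and measure the gap that's left.

```bash
python3 -m inch '[[[-0.05,0,0,0,0,0],[-0.2,0,0,0,0,0],[-0.4,0,0,0,0,0],[-0.6,0,0,0,0,0],[-0.8,0,0,0,0,0],[-0.8,0,0,0,0,0],[-0.8,0,0,0,0,0]]]' | head -2
python3 - <<'E'
from h import *
f=r.grab_frame("top");cv2.imwrite("pics/t3.png",cv2.resize(f[100:240,160:380],None,fx=3.5,fy=3.5)[:,:,::-1])
P,m=bottle("top",f)
k,l,st,c=cv2.connectedComponentsWithStats(m)
for i in range(1,k):
    if st[i,4]>150:
        v,u=np.nonzero(l==i);print(st[i],axis(cast("top",np.c_[u,v],30)))
s=cast("top",stripe("top",f),4);print(axis(s),s[:,0].min(),s[:,0].max())
E
```

```text
clock: 8.88
eef_pos: [555.6, -187.8, 14.3]
[ 222  129   83   82 2996] (array([560.52813058,  84.86483896]), array([ 0.61477951, -0.78869903]), np.float64(324.0657823260313), np.float64(200.09804714677222))
[172 135  10  43 265] (array([627.18725389, 355.33807163]), array([0.99904588, 0.04367293]), np.float64(156.529056535971), np.float64(32.25959717275862))
[202 166  16  16 227] (array([561.78897068, 235.13349905]), array([0.747408  , 0.66436532]), np.float64(74.72825696272604), np.float64(67.75489772471406))
(array([696.04888012,  38.09736018]), array([ 0.99894792, -0.04585898]), np.float64(76.61225838907866), np.float64(12.481867618948463)) 657.5205971772376 734.0580483362605
```

View pics/t3.png

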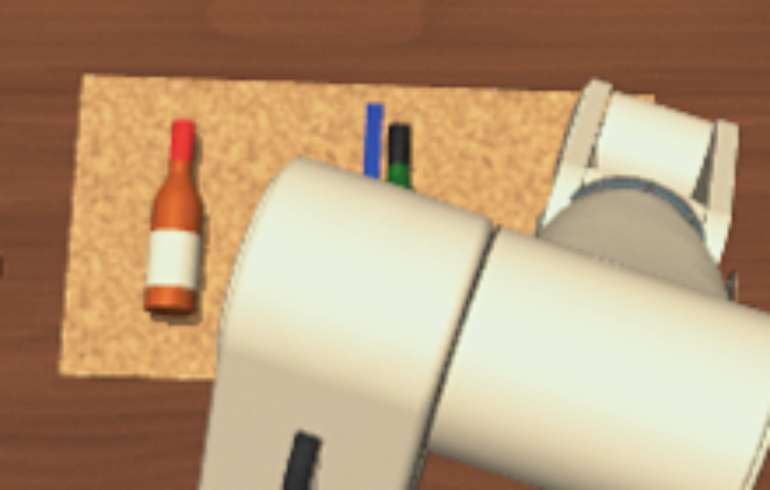

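The forearm hides the bottle body here. The cap is at crop (399,140) and the stripe at (374,140), so the bottle is a bit short of the stripe. The scene camera should show the rest.

```bash
python3 - <<'E'
from h import *
p=cast("top",[[160+399/3.5,100+140/3.5]],30);q=cast("top",[[160+374/3.5,100+140/3.5]],4);print("cap",p,"stripe",q)
f=r.grab_frame("scene");cv2.imwrite("pics/s4.png",cv2.resize(f[180:300,260:400],None,fx=5,fy=5)[:,:,::-1])
h,s,v=cv2.split(cv2.cvtColor(f,cv2.COLOR_RGB2HSV))
g=(((h>45)&(h<85)&(s>100)&(v>40))).astype(np.uint8)*255
k,l,st,c=cv2.connectedComponentsWithStats(g)
for i in range(1,k):
    if st[i,4]>60: print(st[i],c[i].round(1),cast("scene",c[i],30).round(1))
E
```

```text
cap [[686.4115017    8.70963603]] stripe [[695.61570661  34.79608142]]
[350  13  14  19 120] [357.3  22. ] [[-442.8 1139. ]]
[394  18  11  19 127] [399.8  27.4] [[-270.3 1267.7]]
[415  21  11  18 117] [421.1  29.6] [[-190. 1335.]]
[460  25  12  21 130] [465.5  34.8] [[ -23.2 1466.9]]
[482  27  13  21 128] [488.2  37.1] [[  58.1 1535.7]]
[367  56  11  15  98] [372.3  62.2] [[-66.1 862.3]]
[406  62  10  21 136] [411.  72.] [[ 91.9 929.2]]
[426  64  10  22 147] [431.3  73.7] [[150.6 987.9]]
[467  69  11  22 140] [472.4  79.7] [[ 281.7 1086. ]]
[319 139  22  15 214] [328.4 144.8] [[284.8 300.4]]
[293 144  10  15 117] [297.9 151.1] [[254.6 198.5]]
[152 191  11  16  79] [155.7 197.2] [[ 195.7 -256.6]]
[174 201  29  21 409] [187.  211.7] [[ 296.9 -213.5]]
[297 214  13  14  70] [301.8 219.3] [[498.5  18.4]]
[314 232  29  28 459] [327.8 245.6] [[608.1  13.5]]
[ 41 235  10  20 127] [ 45.  244.5] [[ 198.3 -547.9]]
[ 74 234  35  20 541] [ 89.  243.8] [[ 258.4 -460.8]]
```

View pics/s4.png

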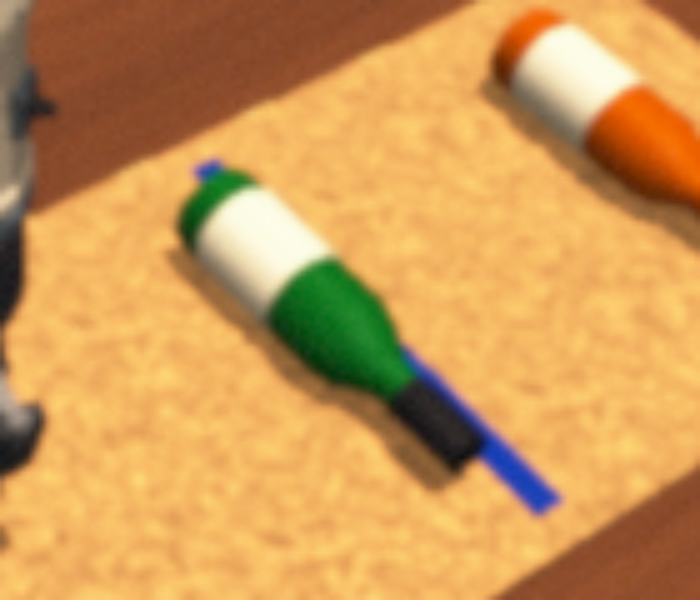

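The bottle is parallel to the stripe and about 28 mm short of it: body at crop (340,320), stripe ends at (208,170) and (545,505). One more slow push should do it.

```bash
python3 -m inch '[[[0.2,0,0,0,0,0],[0.4,0,0,0,0,0],[0.6,0,0,0,0,0],[0.7,0,0,0,0,0],[0.72,0,0,0,0,0],[0.735,0,0,0,0,0],[0.75,0,0,0,0,0]]]'
python3 -c "
from h import *
to([563,3,14.5],1.53)"
```

```text
clock: 9.57
eef_pos: [561.7, -34.5, 14.3]
tcp_rot: [-3.141, 0.0, 1.534]
contact_force: [-0.4, 0.1, -1.0]
opening: 0.502
grasp_force: 0.0
shift [ 0.188 -0.    -0.001] turn [-0.      0.0001  0.0013] at [561.7 -34.5  14.3] [-3.1415e+00  2.0000e-04  1.5342e+00] op 0.5 t 9.5667 F [-0.4  0.1 -1. ]
```

```bash
python3 -m inch '[[[0.012,0,0,0,0,0],[0.024,0,0,0,0,0],[0.036,0,0,0,0,0],[0.048,0,0,0,0,0],[0.06,0,0,0,0,0],[0.072,0,0,0,0,0],[0.084,0,0,0,0,0],[0.096,0,0,0,0,0]]]' | head -2
python3 -m inch '[[[0.012,0,0,0,0,0],[0.024,0,0,0,0,0],[0.036,0,0,0,0,0],[0.048,0,0,0,0,0],[0.06,0,0,0,0,0],[0.07,0,0,0,0,0],[0.079,0,0,0,0,0],[0.086,0,0,0,0,0]]]' | head -2
python3 -m inch '[[[0,0,0,0,0,0],[-0.02,0,0,0,0,0],[-0.1,0,0,0,0,0],[-0.3,0,0,0,0,0],[-0.5,0,0,0,0,0],[-0.7,0,0,0,0,0],[-0.9,0,0,0,0,0],[-0.9,0,0,0,0,0]]]'
python3 - <<'E'
from h import *
f=r.grab_frame("scene");cv2.imwrite("pics/s5.png",cv2.resize(f[180:300,260:400],None,fx=5,fy=5)[:,:,::-1])
h,s,v=cv2.split(cv2.cvtColor(f,cv2.COLOR_RGB2HSV))
g=(((h>45)&(h<85)&(s>100)&(v>40))).astype(np.uint8)*255
k,l,st,c=cv2.connectedComponentsWithStats(g)
for i in range(1,k):
    if st[i,4]>40 and 290<c[i][0]<400 and c[i][1]>170: print(st[i],c[i].round(1),cast("scene",c[i],30).round(1))
t=r.grab_frame("top");cv2.imwrite("pics/t5.png",cv2.resize(t[110:220,210:330],None,fx=5,fy=5)[:,:,::-1])
E
```

```text
clock: 10.23
eef_pos: [562.5, -15.7, 14.3]
clock: 10.9
eef_pos: [563.2, 1.5, 14.3]
clock: 11.57
eef_pos: [556.5, -185.2, 14.7]
tcp_rot: [3.139, 0.002, 1.529]
contact_force: [0.1, 0.0, 0.0]
opening: 0.5
grasp_force: 0.0
[305 211  13  13  68] [309.6 215.7] [[500.1  43.9]]
[322 227  29  28 450] [336. 241.] [[608.8  40.4]]
```

View pics/s5.png

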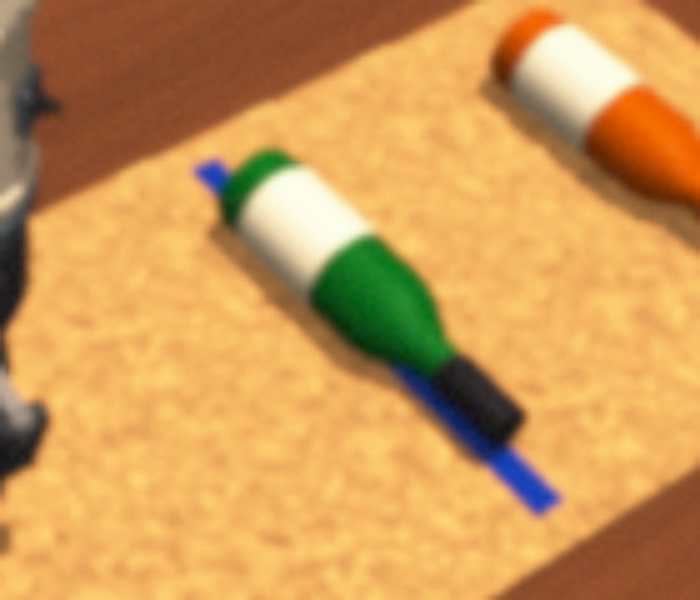

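View pics/t5.png

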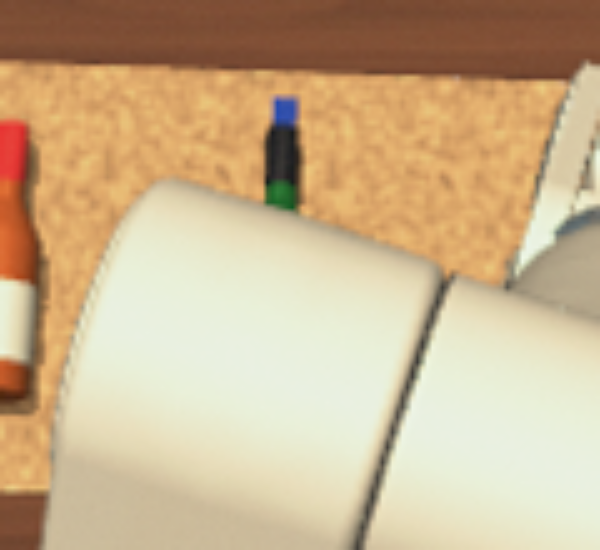

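Both views show the bottle lying over the stripe, with the cap at top crop (282,150) under the stripe end at (286,110). It may be about 2 mm short. I'll move the arm clear and check.

```bash
python3 -m inch '[[[0,0,-0.2,0,0,0],[0,0,-0.4,0,0,0],[0,0,-0.6,0,0,0],[-0.2,-0.1,-0.8,0,0,0],[-0.4,-0.2,-1,0,0,0],[-0.6,-0.4,-1,0,0,0],[-0.8,-0.6,-1,0,0,0],[-0.98,-0.7,-1,0,0,0]]]' | head -2
python3 - <<'E'
from h import *
f0=cv2.imread("pics/scene0.png")[:,:,::-1].copy();print("scene stripe",axis(cast("scene",stripe("scene",f0),4)))
f=r.grab_frame("top");P,m=bottle("top",f)
k,l,st,c=cv2.connectedComponentsWithStats(m)
for i in range(1,k):
    if st[i,4]>150:
        v,u=np.nonzero(l==i);print(st[i],axis(cast("top",np.c_[u,v],30)))
h,s,v=cv2.split(cv2.cvtColor(f,cv2.COLOR_RGB2HSV))
for n,g in(("green",(h>45)&(h<85)&(s>100)&(v>40)),("dark",v<50),("label",(s<70)&(v>150))):
    k,l,st,c=cv2.connectedComponentsWithStats(g.astype(np.uint8))
    for i in range(1,k):
        if st[i,4]>15 and 240<c[i][0]<300 and 120<c[i][1]<210: print(n,st[i],cast("top",c[i],30).round(1))
cv2.imwrite("pics/t6.png",cv2.resize(f[110:220,170:370],None,fx=4,fy=4)[:,:,::-1])
E
```

```text
clock: 12.33
eef_pos: [444.3, -324.3, 211.3]
scene stripe (array([596.73012398,  43.01847076]), array([ 0.99917499, -0.04061205]), np.float64(272.8575397957892), np.float64(10.786463205910554))
[258 129  16  76 801] (array([590.0991182 ,  38.97380068]), array([ 0.99963684, -0.0269479 ]), np.float64(276.1061206175675), np.float64(53.42217929714526))
[202 161  17  32 342] (array([551.76525618, 232.19902144]), array([ 0.99956762, -0.02940379]), np.float64(113.77925441278197), np.float64(55.00654307142115))
green [259 146  14  21 201] [[620.9  39.5]]
green [258 183  14   8  86] [[517.8  41.1]]
dark [263 136   7  11  48] [[684.5  36.9]]
dark [259 189  13   2  22] [[504.5  40.2]]
label [258 166  14  17 212] [[560.4  41.2]]
```

View pics/t6.png

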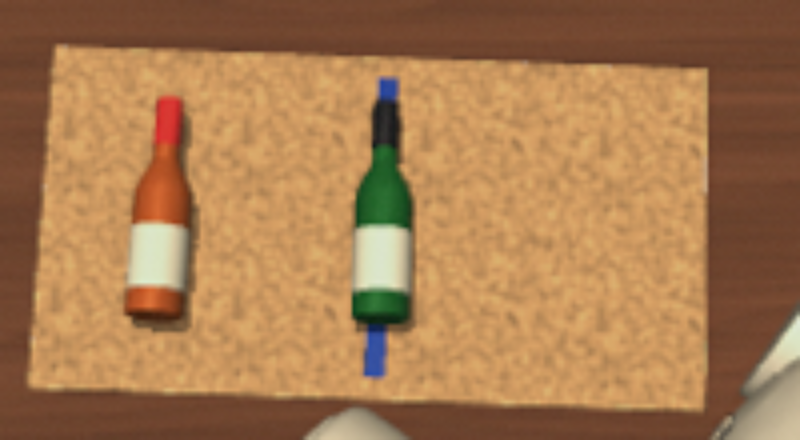

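The bottle lies along the stripe, at crop (382,210), within about 2 mm and 1° of centred. The amber bottle hasn't moved, and the arm is clear. I'm handing it in.

```bash
python3 -c "
from rig import r
print(r.sense()['qvel'].round(2)); print(r.sign_off())"
```

```text
[ 0.08  0.03 -0.01  0.02 -0.01  0.16]
the job is handed in; nothing more can be done
None
```

I rolled the green bottle onto the blue stripe, where it lies about 2 mm short of centre and within about 1° of parallel; I didn't touch the amber bottle or tumbler, and I handed in at about 12 s with the arm clear.

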